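# Tighten the fence clamp nut of the finds photo board

### The arm

A 6-joint arm with a two-finger parallel gripper is mounted at the origin on the work surface. World frame = base frame: x ahead of the robot, y to its left, z up, the work surface at z = 0. Lengths are in mm, angles in degrees, forces in N, time in s.
With the tool pointing down it reaches from about 350 to 850 mm from the base axis. Payload 8.1 kg.
Tool frame: the origin (TCP) lies between the finger pads; the fingertips stand 22 mm ahead of it and the grasp point (between the pads) lies 3 mm ahead of it; z points along the fingers, y is the line along which they close (so a half turn about z gives the same grasp; the last joint's range is limited). The gripper opens to 85 mm and grips with 20 to 120 N. Pads are 22 mm wide; open, the fingers measure 114 mm over their backs; the gripper's body (76 mm by 85 mm) begins 54 mm behind the grasp point. The pads swing forward as they close: fully open they stand 13 mm farther back than shut.
Start: joints at [64.435, 7.471, 85.268, -0, 87.261, -4.893], TCP at [211.793, 561.382, 253.292] pointing down, gripper open.
Joint ranges: [-169.43, 169.43], [-51.17, 129.36], [1.28, 143.12], [-76.62, 256.62], [0, 156.53], [-152.29, 152.29]. Speed limits (degrees/s): [136.94, 136.94, 159.86, 180, 180, 180].

### API

Orientations are given as [roll, pitch, yaw] about the fixed x, y, z axes, in that order (R = Rz(yaw) Ry(pitch) Rx(roll)).
In Python, from bench import sense, snapshot, calibration, hand_in gives the robot as it stands.
- The arm moves only by the shell command python3 -m crank 'ROWS' [FORCE]. ROWS is JSON, a list of rows, each a list of 5 numbers: the shift along the tool's x, y, z in cm, then the turn about the tool's z in rad, then the finger opening in cm, from 0 to 8.54. A call has 1 to 20 rows; each row is the pose to reach, as a shift and turn from the pose commanded when the call began, along the tool's axes at that moment; what a row does not reach only later rows make up. A row lasts 1/10 s, in which the tool goes at most 50 mm and 8.59 degrees, less where a joint would pass 70% of its speed; a pose out of reach is approached as far as the arm can. A call with a gripper value outside its range is refused whole. The fingers move at their own pace and stop on an object; FORCE is the grip in N (left out, the last holds). Time passes only in rows, so rows that repeat a pose let the fingers close. It gives the time, the measured TCP pose, the force, the opening and the grip force at its end, in the units of the state.
- sense(): the state, without advancing time (a new reading comes with each control period).
- snapshot(name): name is "scene" or "top"; returns (picture, depth): 384x512x3 uint8, red, green, blue; 384x512 float32, mm along the optical axis (not along the pixel's ray), 0 where there is no reading.
- calibration(name): a dict with "fovy" (degrees; the focal length in pixels is half the picture's height over the tangent of half this angle, whatever the lens; pixels are square), "cx", "cy" (the principal point, pixels), "k1" (the pictures are not rectified: a ray, as slopes to the right and down, at radius r is drawn at 1 + k1 r^2 times it, then the intrinsics apply), "rvec" (rotation vector, rad) and "tvec" (3), from world to camera coordinates, as OpenCV has them. Camera axes: x right, y down, z forward; pixel columns grow to the right and rows downward; lengths in mm; the calibration is good to about 2 mm. A picture is of the moment at which its call begins. calibration takes no time and is no camera call.
- hand_in(): hands the job in; it is judged then, once.
The state is a dict: "time": time; "joint_pos": joint angles; "qd": joint speeds; "joint_efforts": joint torques, N m; "tool_pos": TCP position; "tcp_rot": TCP orientation; "ft_force": force on the tool from outside, world axes, zero at the start; "wrist_torque": the same for the moment, N m; "finger_gap": finger opening in mm; "grip_force": force on a finger pad.
Only numpy, scipy, OpenCV 4.12 (cv2) and the standard library are available. Lean on these libraries where they do the work, as an engineer would, in place of code of your own. Each camera call takes 0.05 s, during which the arm holds its last target. There are 200 camera calls.

### The job

The fence of the photo board is clamped by a hex nut, and an adjustable wrench lies round that nut with its jaws too wide. Roll the wrench's worm until the jaws just fit the nut (2 mm of play or less), then swing the wrench clockwise (seen from above) to tighten the nut by an eighth of a turn, give or take 15 degrees, and leave the wrench lying on the nut with its jaws still fitting. Do not press on the nut or force the sliding jaw with the fingers, and leave the things round about where they are.

Things in the scene. Friction and masses are not known exactly. Their poses are not given: they have to be found in the camera images.
- board: Grey photo board, 360 (x) x 440 (y) x 18 mm, fixed to the table; origin at the centre of its underside, axes along its sides, its top 18 mm up. An aluminium fence 30 mm high above the top runs along its +y edge.
- nut_top (a point): Centre of the upper face of the steel hex nut on the board: 30 mm across flats, 34.6 mm across corners, 18 mm high, standing on the board's top on a vertical axis; the threaded stud ends 2 mm above it. Its x axis is parallel to one pair of flats and at the start points along the wrench's x axis within 4 degrees; it turns with the nut.
- nut (a joint): Angle of the nut about its vertical axis, rad: 0 at the start, grows clockwise seen from above (tightening). It turns against a friction of about 0.3 N m and stays where it is left.
- wrench_mouth (a point): Steel adjustable wrench, 275 mm long, loose, lying flat on the board, head 18 mm thick, about 0.65 kg. Point 9 mm above the board between the jaws: 15 mm from the fixed jaw's face, 20 mm ahead of the bottom of the mouth. x axis: along the handle towards the open end of the jaws; z up; the fixed jaw is on the -y side and the sliding jaw on the +y side. Turning the nut clockwise moves the handle to +y of this frame.
- wrench_handle (a point): Point in the middle of the wrench's flat handle, 160 mm behind wrench_mouth (along -x) and 6 mm above the board; there the handle is 24 mm wide and 12 mm thick, plain from 93 to 220 mm behind wrench_mouth. Axes as wrench_mouth.
- worm_top (a point): Highest point of the wrench's knurled worm: a steel cylinder 23 mm in diameter and 22 mm long, its axis level and across the wrench (along y of wrench_mouth), in a window of the head. This point lies 44 mm behind wrench_mouth, 24 mm above the board and 6 mm above the flat of the head; nothing round it is higher. Axes as wrench_mouth.
- worm (a joint): Angle of the worm, rad; grows when its top is rolled towards the jaws (+x of wrench_mouth), which closes the jaws 1.5 mm a radian. It takes about 4 N of drag along its top to roll it; a fingertip pressed on it with 6 to 12 N and drawn across rolls it by friction. It stays where it is left and stops when the jaws are on the nut.
- jaw (a joint): Closing travel of the sliding jaw, m: the jaws are 0.038 minus this value apart (0.008 when exactly on the nut's 30 mm flats). At the start between 0 and 0.0033. It cannot be pushed along directly (it resists over 20 N); roll the worm.
- rim_sherd: Bystander: curved clay rim sherd about 70 x 25 x 55 mm, standing on the board in the corner by the fence; origin at its underside. Leave it.
- bowl: Bystander: terracotta bowl, 110 mm across, 55 mm high, to the left of the board; origin at its underside's centre. Leave it.
- brush: Bystander: flat cleaning brush, 200 mm long, lying to the right of the board; origin at its underside's centre, x axis along it. Leave it.

How it is judged:
By the outcome, as a careful person would: the job done as asked, in the order asked, and still so for the second after the job is handed in, with the robot touching nothing.
It also fails if it takes over 58 s, if anything falls off the work surface, if the arm or the gripper's body presses on something with over 40 N, if the wrist force passes 120 N, or if a joint passes its speed limit or range.

## Working session

There is one attempt and no reset: what is moved stays moved. The work goes in short steps, Python scripts to look and compute and a shell command to move; the robot and the scene stay as the last step left them, time stands still between calls to the robot, and variables do not carry over. Pictures are saved under pics/ and viewed, at most 10 in all, crops included, and the job is handed in when it is done.

```bash
mkdir -p pics; cat > h.py <<'E'
import numpy as np,cv2
from bench import sense,snapshot,calibration
def cam(n):
    c=calibration(n);f=192/np.tan(np.radians(c["fovy"])/2)
    R=cv2.Rodrigues(np.array(c["rvec"],float))[0];return c,f,R,np.array(c["tvec"],float)
def ray(n,u,v):
    c,f,R,t=cam(n);d=np.array([(u-c["cx"])/f,(v-c["cy"])/f]);s=d.copy()
    for _ in range(20): s=d/(1+c["k1"]*(s@s))
    return -R.T@t,R.T@np.array([s[0],s[1],1]),(R,t,s)
def onz(n,u,v,z):
    o,d,_=ray(n,u,v);return o+d*(z-o[2])/d[2]
def dep(n,u,v,D):
    o,d,_=ray(n,u,v);return o+d*D[int(round(v)),int(round(u))]
def proj(n,P):
    c,f,R,t=cam(n);p=R@np.array(P,float)+t;s=p[:2]/p[2];s=s*(1+c["k1"]*(s@s));return s*f+[c["cx"],c["cy"]]
E
python3 - <<'E'
from h import *
for n in("top","scene"):
    p,d=snapshot(n);cv2.imwrite(f"pics/{n}0.png",p[:,:,::-1]);np.save(f"{n}0.npy",d);c,f,R,t=cam(n);print(n,c["cx"],c["cy"],f,c["k1"],-R.T@t)
p=cv2.imread("pics/top0.png");q=cv2.imread("pics/scene0.png")
cv2.imwrite("pics/both.png",np.hstack([cv2.resize(p,(400,300)),cv2.resize(q,(400,300))]))
print(sense())
E
```

```text
top 258.2440130387024 190.219330471645 455.92766010027447 0.029696130757377835 [3.05667954e+02 1.36966663e-01 1.52519461e+03]
scene 252.1716348030993 189.18259294230828 381.6435364551306 -0.04780212958128622 [1241.14333745  845.5127666   828.84304039]
{'time': 0.1, 'joint_pos': array([ 6.44379099e+01,  7.50936648e+00,  8.53251425e+01, -3.59150660e-04,
        8.72622018e+01, -4.89198376e+00]), 'qd': array([ 0.01407741, -0.1653178 , -0.20763183, -0.07773   ,  0.08897636,
        0.10932295]), 'joint_efforts': array([ 1.56075130e-03, -5.70949030e+01, -5.01944590e+01, -9.67197889e-05,
        8.00952403e-03,  2.51154984e-05]), 'tool_pos': array([211.5570038 , 560.95823263, 252.34390173]), 'tcp_rot': array([-1.79903611e+02, -7.88984190e-03,  1.59329904e+02]), 'ft_force': array([ 0.08464093, -0.58161352, -0.13191058]), 'wrist_torque': array([ 0.01667012, -0.00962009,  0.01753295]), 'grip_force': 0.0, 'finger_gap': 85.3788309350365}
```

View pics/top0.png

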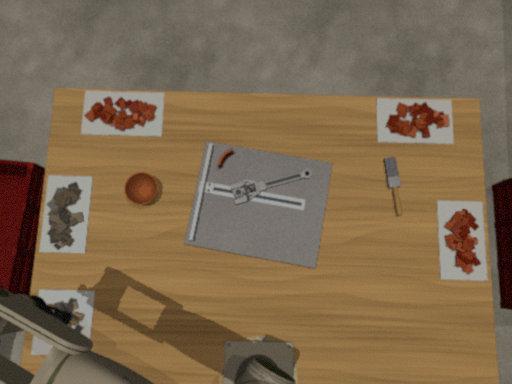

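View pics/scene0.png

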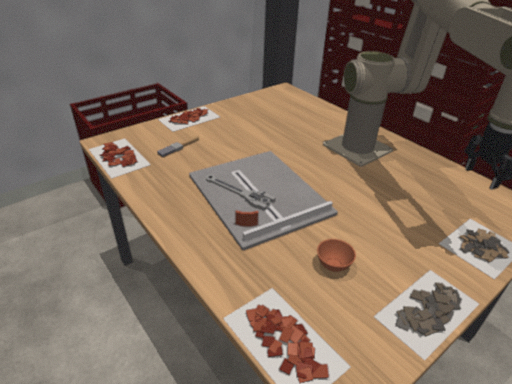

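The top view shows the board, with the wrench head at about (245,190), the handle end with its hole at (307,174), and the sherd at (226,157). I'll enlarge both views.

```bash
python3 - <<'E'
import cv2,numpy as np
p=cv2.imread("pics/top0.png")[155:215,220:320];q=cv2.imread("pics/scene0.png")[165:225,195:295]
cv2.imwrite("pics/c1.png",cv2.resize(p,(800,480),interpolation=cv2.INTER_CUBIC))
cv2.imwrite("pics/c2.png",cv2.resize(q,(800,480),interpolation=cv2.INTER_CUBIC))
E
```

```text
(no output)
```

View pics/c1.png

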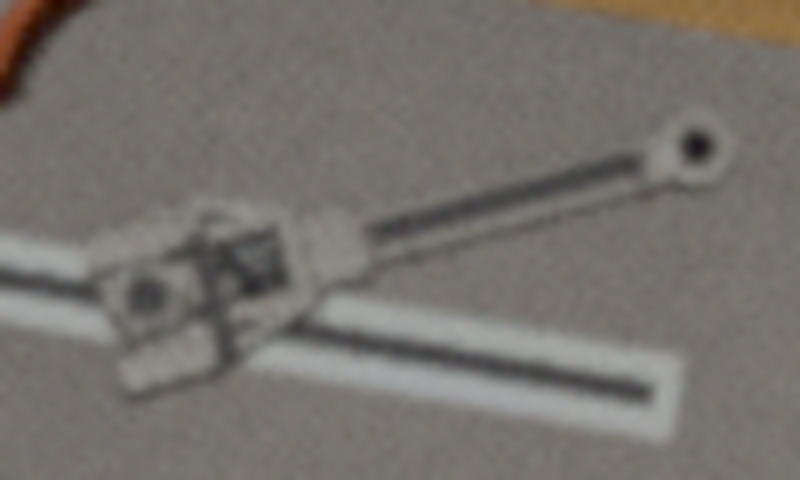

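View pics/c2.png

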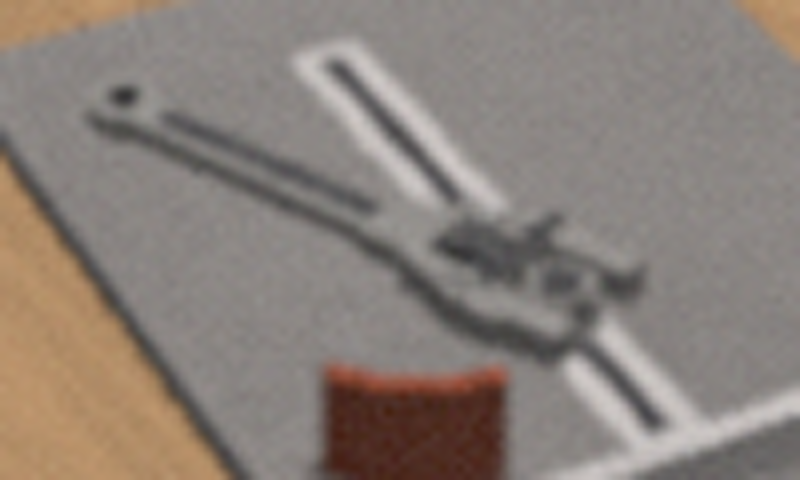

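The top crop shows the stud at (148,297), the worm at (262,260) and the hole at (697,147). The scene crop shows the stud at (563,278) and the hole at (123,95). Next I work out the poses from both cameras and check them.

```bash
cat > g.py <<'E'
from h import *
def top(u,v,z): return onz("top",220+(u+.5)/8-.5,155+(v+.5)/8-.5,z)
def sc(u,v,z): return onz("scene",195+(u+.5)/8-.5,165+(v+.5)/8-.5,z)
E
python3 - <<'E'
from g import *
np.set_printoptions(precision=1,suppress=True)
n=top(148,297,38);h=top(697,147,30);w=top(262,260,42)
print("top",n,h,w);print("scene",sc(563,278,38),sc(123,95,30))
for P in((top,(310,290),(205,215)),): pass
a=n-h;print("len",np.hypot(*a[:2]),"ang",np.degrees(np.arctan2(a[1],a[0])))
# handle edges: top-crop handle centre line from edges
e=[(370,230),(380,268),(640,150),(650,188)]
E_=[top(*x,30) for x in e];print(E_)
m1=(E_[0]+E_[1])/2;m2=(E_[2]+E_[3])/2;a=m1-m2;print("handle ang",np.degrees(np.arctan2(a[1],a[0])), "w",np.linalg.norm(E_[0]-E_[1]))
ang=np.arctan2(*( (n-h)[1::-1] ));x=np.array([np.cos(ang),np.sin(ang)])
d=w[:2]-n[:2];print("worm along/across",d@x,d@[-x[1],x[0]])
D=np.load("top0.npy")
for q in((148,297),(262,260),(330,245),(200,220),(500,205),(697,110)): 
  print(q,dep("top",220+q[0]/8,155+q[1]/8,D))
E
```

```text
top [581.6  83.6  38. ] [ 653.5 -144.2   30. ] [597.7  36.7  42. ]
scene [582.   86.3  38. ] [ 653.7 -143.5   30. ]
len 238.7902143769013 ang 107.52175157847337
[array([614.1,  -7.8,  30. ]), array([598.1, -12.4,  30. ]), array([ 651.5, -120.3,   30. ]), array([ 635.3, -124.6,   30. ])]
handle ang 108.38214313555311 w 16.723038981078155
worm along/across -49.58329975718142 -1.2880063918657287
(148, 297) [579.4  81.8  41.9]
(262, 260) [596.8  35.2  39.3]
(330, 245) [605.4   7.2  32.1]
(200, 220) [614.   61.7  35. ]
(500, 205) [625.6 -63.6  26.5]
(697, 110) [ 667.8 -145.4   30.5]
```

```bash
python3 -m crank '[[-55.1,-36.1,8,0.9,0],[-55.1,-36.1,8,0.9,0],[-55.1,-36.1,8,0.9,0],[-55.1,-36.1,8,0.9,0],[-55.1,-36.1,8,0.9,0],[-55.1,-36.1,8,0.9,0],[-55.1,-36.1,8,0.9,0],[-55.1,-36.1,8,0.9,0],[-55.1,-36.1,8,0.9,0],[-55.1,-36.1,8,0.9,0],[-55.1,-36.1,8,0.9,0],[-55.1,-36.1,14.3,0.9,0],[-55.1,-36.1,14.3,0.9,0],[-55.1,-36.1,14.3,0.9,0],[-55.1,-36.1,14.3,0.9,0],[-55.1,-36.1,14.3,0.9,0],[-55.1,-36.1,14.3,0.9,0],[-55.1,-36.1,14.3,0.9,0]]' 40
python3 - <<'E'
from h import *
p,d=snapshot("scene");cv2.imwrite("pics/s1.png",cv2.resize(p[130:235,190:330][:,:,::-1],(800,600),interpolation=cv2.INTER_CUBIC))
E
```

```text
time: 1.9
tool_pos: [600.2, 30.1, 111.5]
tcp_rot: [179.9, 0.0, 107.8]
ft_force: [-0.3, 1.3, -0.2]
finger_gap: 0.3
grip_force: 0.0
```

View pics/s1.png

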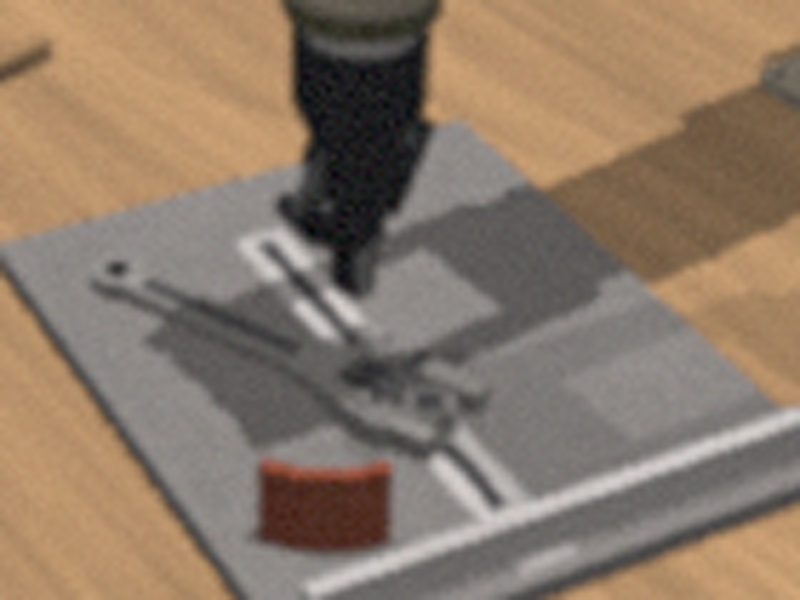

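The picture shows the closed fingertips at (355,290), hovering just behind the worm window at about (370,375). I'll go down and feel for contact.

```bash
python3 -m crank '[[0,0,3,0,0],[0,0,4,0,0],[0,0,4.4,0,0],[0,0,4.4,0,0],[0,0,4.4,0,0],[0,0,4.4,0,0]]'; python3 -m crank '[[0,0,0.1,0,0],[0,0,0.15,0,0],[0,0,0.15,0,0]]';python3 -m crank '[[0,0,0.05,0,0],[0,0,0.1,0,0],[0,0,0.1,0,0]]'
```

```text
time: 2.55
tool_pos: [600.7, 29.1, 67.5]
tcp_rot: [179.9, 0.0, 107.8]
ft_force: [-0.3, -0.0, -0.2]
finger_gap: 0.2
grip_force: 0.0
time: 2.85
tool_pos: [599.9, 29.1, 64.9]
tcp_rot: [180.0, 0.0, 107.8]
ft_force: [-0.2, -0.4, -0.6]
finger_gap: 0.2
grip_force: 0.0
time: 3.15
tool_pos: [599.8, 29.1, 63.6]
tcp_rot: [-180.0, -0.0, 107.8]
ft_force: [-0.1, 0.1, 0.1]
finger_gap: 0.1
grip_force: 0.0
```

```bash
python3 -m crank '[[0,0,0.05,0,0],[0,0,0.1,0,0],[0,0,0.1,0,0]]';python3 -m crank '[[0,0,0.05,0,0],[0,0,0.05,0,0]]'
```

```text
time: 3.45
tool_pos: [600.0, 29.1, 63.2]
tcp_rot: [180.0, 0.0, 107.8]
ft_force: [-2.1, 0.4, 4.9]
finger_gap: 0.2
grip_force: 2.1
time: 3.65
tool_pos: [600.0, 29.1, 63.1]
tcp_rot: [180.0, 0.0, 107.8]
ft_force: [-3.8, -0.3, 7.1]
finger_gap: -0.1
grip_force: 3.4
```

```bash
python3 -m crank '[[0.15,0,0.03,0,0],[0.3,0,0.03,0,0],[0.45,0,0.03,0,0],[0.6,0,0.03,0,0]]';python3 -m crank '[[0.15,0,0,0,0],[0.3,0,0,0,0],[0.45,0,0,0,0],[0.6,0,0,0,0]]';python3 -m crank '[[0.15,0,0,0,0],[0.3,0,0,0,0],[0.45,0,0,0,0],[0.6,0,0,0,0]]'
```

```text
time: 4.05
tool_pos: [599.0, 33.1, 63.7]
tcp_rot: [179.9, 0.2, 107.7]
ft_force: [-4.2, -7.7, 12.5]
finger_gap: 0.0
grip_force: 6.2
time: 4.45
tool_pos: [597.1, 39.2, 63.8]
tcp_rot: [179.9, 0.1, 107.7]
ft_force: [-4.8, -5.7, 12.2]
finger_gap: 0.1
grip_force: 6.2
time: 4.85
tool_pos: [595.3, 44.9, 63.7]
tcp_rot: [179.9, 0.1, 107.7]
ft_force: [-4.1, -6.2, 12.0]
finger_gap: -0.1
grip_force: 6.1
```

```bash
python3 -m crank '[[0,0,-2,0,0],[-1.8,0,-4,0,0],[-2,0,-4,0,0],[-2,0,-4,0,0]]'
python3 - <<'E'
from h import *
a,_=snapshot("top");b,_=snapshot("scene")
cv2.imwrite("pics/m2.png",np.hstack([cv2.resize(x[:,:,::-1],(400,400),interpolation=cv2.INTER_CUBIC) for x in(a[163:213,218:268],b[172:222,240:290])]))
E
```

```text
time: 5.25
tool_pos: [600.9, 26.9, 102.1]
tcp_rot: [179.9, 0.0, 107.7]
ft_force: [-0.5, -0.0, -0.6]
finger_gap: 0.2
grip_force: 0.0
```

View pics/m2.png

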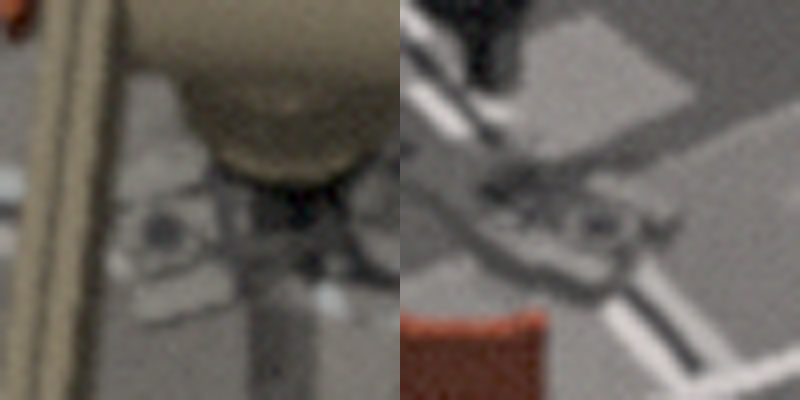

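The left half shows the stud at (160,232), with the sliding jaw now visibly closer to the nut. The worm rolls, so I'll do the second stroke.

```bash
python3 -m crank '[[0.15,0,3,0,0],[0.15,0,3.8,0,0],[0.15,0,3.95,0,0],[0.15,0,3.95,0,0],[0.3,0,3.95,0,0],[0.45,0,3.95,0,0],[0.6,0,3.95,0,0],[0.75,0,3.95,0,0]]';python3 -m crank '[[0.15,0,0,0,0],[0.3,0,0,0,0],[0.45,0,0,0,0],[0.6,0,0,0,0]]';python3 -m crank '[[0.15,0,0,0,0],[0.3,0,0,0,0],[0.45,0,0,0,0],[0.6,0,0,0,0]]'
python3 -m crank '[[0,0,-2,0,0],[-1.8,0,-4,0,0],[-1.8,0,-4,0,0]]'
```

```text
time: 6.15
tool_pos: [598.7, 33.0, 63.5]
tcp_rot: [-180.0, 0.2, 107.8]
ft_force: [-2.9, -7.6, 12.9]
finger_gap: -0.5
grip_force: 6.7
time: 6.55
tool_pos: [596.7, 39.2, 63.8]
tcp_rot: [-180.0, 0.1, 107.8]
ft_force: [-3.0, -6.1, 13.4]
finger_gap: 0.2
grip_force: 6.9
time: 6.95
tool_pos: [594.9, 45.0, 63.7]
tcp_rot: [180.0, 0.1, 107.8]
ft_force: [-3.0, -5.4, 13.9]
finger_gap: 0.1
grip_force: 6.7
time: 7.25
tool_pos: [601.7, 27.7, 104.9]
tcp_rot: [179.8, 0.1, 107.7]
ft_force: [1.0, 0.5, 0.6]
finger_gap: 0.2
grip_force: 0.0
```

```bash
python3 -m crank '[[0,0,3,0,0],[0,0,3.8,0,0],[0,0,3.9,0,0],[0,0,3.9,0,0],[0.15,0,3.9,0,0],[0.3,0,3.9,0,0],[0.45,0,3.9,0,0],[0.6,0,3.9,0,0]]';python3 -m crank '[[0.15,0,0,0,0],[0.3,0,0,0,0],[0.45,0,0,0,0],[0.6,0,0,0,0]]';python3 -m crank '[[0.15,0,0,0,0],[0.3,0,0,0,0],[0.45,0,0,0,0],[0.6,0,0,0,0]]'
python3 -m crank '[[0,0,-2,0,0],[-1.8,0,-4,0,0],[-1.8,0,-4,0,0]]'
python3 - <<'E'
from h import *
a,_=snapshot("top");b,_=snapshot("scene")
cv2.imwrite("pics/m3.png",np.hstack([cv2.resize(x[:,:,::-1],(400,400),interpolation=cv2.INTER_CUBIC) for x in(a[163:213,218:268],b[172:222,240:290])]))
E
```

```text
time: 8.05
tool_pos: [597.7, 33.3, 63.1]
tcp_rot: [-179.9, 0.1, 107.8]
ft_force: [-1.7, -8.3, 8.4]
finger_gap: -0.1
grip_force: 4.9
time: 8.45
tool_pos: [595.6, 39.0, 63.8]
tcp_rot: [-179.8, 0.1, 107.8]
ft_force: [-5.3, -8.1, 14.0]
finger_gap: 0.1
grip_force: 6.7
time: 8.85
tool_pos: [593.5, 44.6, 63.8]
tcp_rot: [-179.8, 0.1, 107.8]
ft_force: [-6.8, -8.7, 15.2]
finger_gap: -0.0
grip_force: 7.2
time: 9.15
tool_pos: [601.4, 27.8, 105.5]
tcp_rot: [179.9, 0.1, 107.7]
ft_force: [-0.5, 0.1, 0.8]
finger_gap: 0.2
grip_force: 0.0
```

View pics/m3.png

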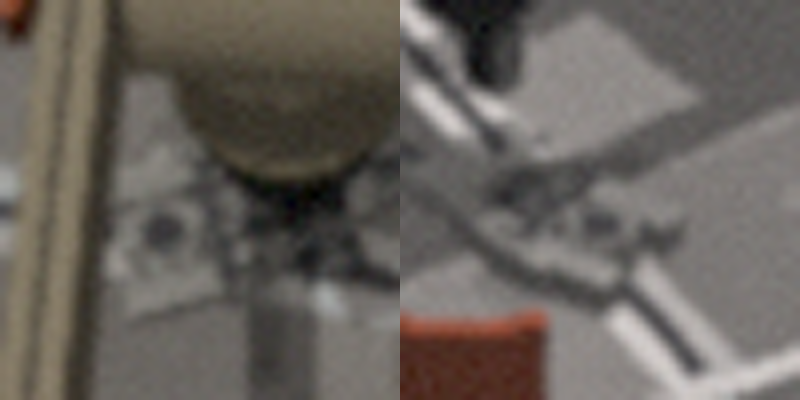

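The sliding jaw now sits against or very near the nut in the left half, with the stud at (163,232). One more gentle stroke should make sure it is home.

```bash
python3 -m crank '[[0,0,3,0,0],[0,0,3.8,0,0],[0,0,3.97,0,0],[0,0,3.97,0,0],[0.1,0,3.97,0,0],[0.2,0,3.97,0,0],[0.3,0,3.97,0,0],[0.4,0,3.97,0,0]]';python3 -m crank '[[0.15,0,0,0,0],[0.3,0,0,0,0],[0.4,0,0,0,0]]';python3 -m crank '[[0.15,0,0,0,0],[0.3,0,0,0,0],[0.4,0,0,0,0]]';python3 -m crank '[[0.15,0,0,0,0],[0.3,0,0,0,0],[0.4,0,0,0,0]]'
python3 -m crank '[[0,0,-2,0,0],[0,0,-4,0,0],[-6,0,-6,0,6],[-11.5,0,-6,0,6],[-11.5,0,-6,0,6],[-11.5,0,-6,0,6]]'
python3 - <<'E'
from h import *
a,_=snapshot("top");b,_=snapshot("scene");print(sense()["tool_pos"])
cv2.imwrite("pics/m4.png",np.hstack([cv2.resize(x[:,:,::-1],(400,s),interpolation=cv2.INTER_CUBIC) for x,s in((a[160:220,220:260],600),(b[166:226,195:295],600))]))
E
```

```text
time: 10.05
tool_pos: [598.8, 32.7, 64.0]
tcp_rot: [180.0, -0.0, 107.8]
ft_force: [-0.6, -0.0, -0.6]
finger_gap: -0.2
grip_force: 0.0
time: 10.35
tool_pos: [597.8, 36.2, 64.1]
tcp_rot: [180.0, 0.0, 107.8]
ft_force: [0.1, -1.3, 1.5]
finger_gap: -0.0
grip_force: 0.5
time: 10.65
tool_pos: [596.6, 40.1, 64.0]
tcp_rot: [180.0, 0.0, 107.8]
ft_force: [1.0, -1.3, 1.9]
finger_gap: -0.0
grip_force: 1.0
time: 10.95
tool_pos: [595.4, 43.9, 64.0]
tcp_rot: [180.0, 0.0, 107.8]
ft_force: [2.2, -1.6, 2.6]
finger_gap: -0.2
grip_force: 1.4
time: 11.55
tool_pos: [630.4, -68.0, 123.5]
tcp_rot: [-180.0, -0.0, 107.6]
ft_force: [-0.3, 1.7, -0.4]
finger_gap: 58.2
grip_force: 0.0
[629.4503786  -65.10986285 122.75178684]
```

View pics/m4.png

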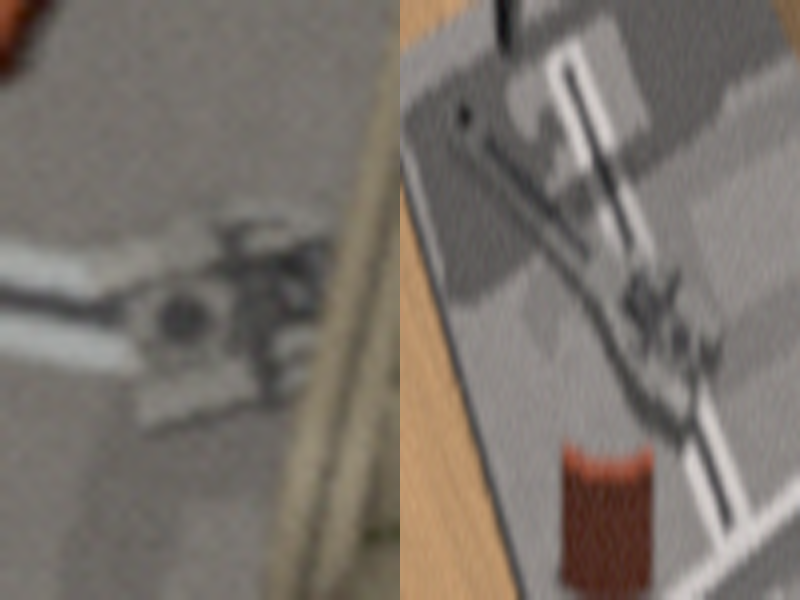

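The stud is at (185,318) in the left half, and the jaw edges look about 6–7 mm nearer together than at the start. The last stroke pressed only about 2 N, so I'll repeat it firmly to be sure.

```bash
python3 -m crank '[[5,0,1,0,0],[10,0,2,0,0],[10,0,4,0,0],[10,0,5.5,0,0],[10,0,5.9,0,0],[10,0,6.05,0,0],[10,0,6.05,0,0],[10.15,0,6.05,0,0],[10.3,0,6.05,0,0],[10.45,0,6.05,0,0]]';python3 -m crank '[[0.15,0,0,0,0],[0.3,0,0,0,0],[0.4,0,0,0,0]]';python3 -m crank '[[0.15,0,0,0,0],[0.3,0,0,0,0],[0.4,0,0,0,0]]';python3 -m crank '[[0.15,0,0,0,0],[0.3,0,0,0,0],[0.4,0,0,0,0]]'
```

```text
time: 12.65
tool_pos: [598.7, 33.7, 63.8]
tcp_rot: [180.0, 0.0, 107.7]
ft_force: [-0.3, -0.6, -0.2]
finger_gap: -0.3
grip_force: 0.0
time: 12.95
tool_pos: [597.7, 37.4, 64.0]
tcp_rot: [179.9, 0.1, 107.8]
ft_force: [1.0, -3.5, 4.0]
finger_gap: -0.0
grip_force: 1.8
time: 13.25
tool_pos: [596.5, 41.3, 64.0]
tcp_rot: [179.9, 0.0, 107.8]
ft_force: [1.0, -4.4, 5.9]
finger_gap: -0.4
grip_force: 2.8
time: 13.55
tool_pos: [595.0, 45.0, 63.9]
tcp_rot: [180.0, 0.1, 107.8]
ft_force: [-0.8, -5.4, 7.5]
finger_gap: -0.2
grip_force: 3.3
```

```bash
python3 -m crank '[[0,0,-1.5,0,0],[-1.4,0,-1.5,0,0],[-1.4,0,-0.3,0,0],[-1.4,0,0.07,0,0],[-1.4,0,0.07,0,0],[-1.2,0,0.07,0,0],[-1,0,0.07,0,0],[-0.8,0,0.07,0,0]]';python3 -m crank '[[0.15,0,0,0,0],[0.3,0,0,0,0],[0.4,0,0,0,0]]';python3 -m crank '[[0.15,0,0,0,0],[0.3,0,0,0,0],[0.4,0,0,0,0]]';python3 -m crank '[[0.15,0,0,0,0],[0.3,0,0,0,0]]'
python3 -m crank '[[0,0,-2,0,0],[0,0,-4,0,0],[-5,0,-6,0,6],[-10,0,-6,0,6],[-15,0,-6,0,6],[-18,0,-6,0,6],[-18,0,-6,0,6]]'
python3 - <<'E'
from h import *
a,_=snapshot("top");b,_=snapshot("scene");print(sense()["tool_pos"])
cv2.imwrite("pics/top5.png",a[:,:,::-1])
cv2.imwrite("pics/m5.png",cv2.resize(a[160:220,220:300][:,:,::-1],(800,600),interpolation=cv2.INTER_CUBIC))
E
```

```text
time: 14.35
tool_pos: [597.9, 35.5, 63.4]
tcp_rot: [180.0, 0.2, 107.7]
ft_force: [-3.3, -11.7, 15.3]
finger_gap: 0.1
grip_force: 8.2
time: 14.65
tool_pos: [596.3, 39.5, 63.7]
tcp_rot: [-180.0, 0.2, 107.7]
ft_force: [-5.1, -10.4, 17.3]
finger_gap: 0.0
grip_force: 8.5
time: 14.95
tool_pos: [595.2, 42.6, 63.7]
tcp_rot: [-180.0, 0.2, 107.7]
ft_force: [-4.3, -12.9, 16.9]
finger_gap: 0.2
grip_force: 8.1
time: 15.15
tool_pos: [594.7, 45.3, 63.8]
tcp_rot: [180.0, 0.2, 107.7]
ft_force: [-0.8, -12.4, 12.8]
finger_gap: 0.1
grip_force: 6.8
time: 15.85
tool_pos: [648.5, -127.7, 120.9]
tcp_rot: [-179.9, 0.0, 107.5]
ft_force: [0.4, 0.5, -0.2]
finger_gap: 59.9
grip_force: 0.0
[ 647.68829386 -123.65382251  120.58303634]
```

View pics/m5.png

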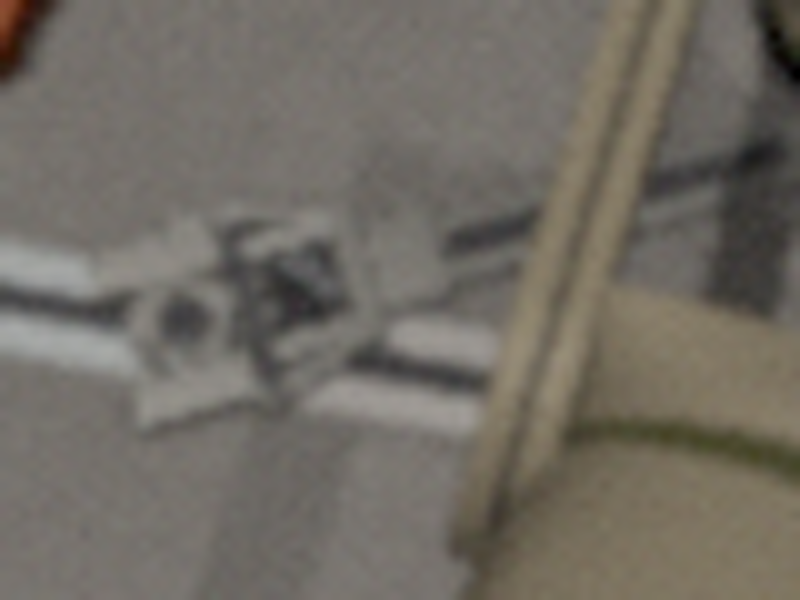

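The jaws hold the nut: the jaw edge is unmoved at (145,430), and the drag on the worm rose to about 12 N against the 4 N it takes to roll, so the worm is at its stop. The handle groove runs from (445,240) to (775,150). Next I work out the grasp.

```bash
python3 - <<'E'
from h import *
np.set_printoptions(precision=1,suppress=True)
t=lambda u,v,z:onz("top",220+(u+.5)/10-.5,160+(v+.5)/10-.5,z)
n=t(185,318,38);a=t(445,240,30);b=t(775,150,30);w=t(300,278,42)
print(n,a,b,w)
x=(a-b)[:2];x/=np.linalg.norm(x);y=np.array([-x[1],x[0]]);print("ang",np.degrees(np.arctan2(x[1],x[0])),"nut off groove line",(n-a)[:2]@y, "worm back", (w-n)[:2]@x)
m=n[:2]-160*x;ln=a[:2]-x*((a[:2]-n[:2])@x+160);print("grasp from nut",m,"on groove",ln)
# arc rows in tool frame (yaw0): tool x = wrench x, tool y = -wrench y ; turn +th about tool z
r=160
for k in range(0,49,3):
    th=np.radians(k);print(k,round((r-r*np.cos(th))/10,2),round(-r*np.sin(th)/10,2),round(th,3))
s=sense();p=np.array([647.7,-123.7]);yaw=np.radians(107.7);X=np.array([np.cos(yaw),np.sin(yaw)]);Y=np.array([np.sin(yaw),-np.cos(yaw)])
print(s["tool_pos"],s["tcp_rot"]);d=ln-s["tool_pos"][:2];print("shift",d@X,d@Y)
E
```

```text
[582.7  83.6  38. ] [613.2  -1.9  30. ] [ 647.1 -111.9   30. ] [596.5  45.8  42. ]
ang 107.12748851446109 nut off groove line 3.8870890658896693 worm back -40.2352399939939
grasp from nut [629.9 -69.3] on groove [633.6 -68.1]
0 0.0 -0.0 0.0
3 0.02 -0.84 0.052
6 0.09 -1.67 0.105
9 0.2 -2.5 0.157
12 0.35 -3.33 0.209
15 0.55 -4.14 0.262
18 0.78 -4.94 0.314
21 1.06 -5.73 0.367
24 1.38 -6.51 0.419
27 1.74 -7.26 0.471
30 2.14 -8.0 0.524
33 2.58 -8.71 0.576
36 3.06 -9.4 0.628
39 3.57 -10.07 0.681
42 4.11 -10.71 0.733
45 4.69 -11.31 0.785
48 5.29 -11.89 0.838
[ 647.7 -123.7  120.6] [-179.9   -0.1  107.6]
shift 57.20132108993493 3.430452004569322
```

```bash
python3 -m crank '[[3,0.2,0,0,4.5],[5.7,0.2,0,0,4.5],[5.7,0.2,4,0,4.5],[5.7,0.2,6.5,0,4.5],[5.7,0.2,7,0,4.5],[5.7,0.2,7,0,4.5],[5.7,0.2,7,0,4.5],[5.7,0.2,7,0,4.5]]'
python3 -m crank '[[0,0,0.4,0,4.5],[0,0,0.8,0,4.5],[0,0,0.8,0,4.5],[0,0,0.8,0,4.5]]'
```

```text
time: 16.75
tool_pos: [634.6, -68.5, 54.7]
tcp_rot: [179.8, 0.1, 107.8]
ft_force: [-0.0, 0.2, -0.0]
finger_gap: 44.9
grip_force: 0.0
time: 17.15
tool_pos: [633.0, -68.4, 44.3]
tcp_rot: [-180.0, -0.0, 107.8]
ft_force: [0.0, 0.3, 0.1]
finger_gap: 45.2
grip_force: 0.0
```

```bash
python3 -m crank '[[0,0,0.2,0,3.5],[0,0,0.2,0,2],[0,0,0.2,0,2],[0,0,0.2,0,2],[0,0,0.2,0,2],[0,0,0.2,0,2]]' 25
```

```text
time: 17.75
tool_pos: [633.2, -68.3, 42.4]
tcp_rot: [-180.0, -0.0, 107.8]
ft_force: [1.5, -0.0, -3.4]
finger_gap: 23.4
grip_force: 25.6
```

```bash
python3 -m crank '[[0.02,-0.84,0,0.052,2],[0.09,-1.67,0,0.105,2],[0.2,-2.5,0,0.157,2],[0.35,-3.33,0,0.209,2],[0.55,-4.14,0,0.262,2],[0.55,-4.14,0,0.262,2]]'
```

```text
time: 18.35
tool_pos: [591.4, -76.0, 42.5]
tcp_rot: [-180.0, 0.0, 92.7]
ft_force: [1.2, -1.8, -4.1]
finger_gap: 23.5
grip_force: 25.5
```

```bash
python3 -m crank '[[0.02,-0.84,0,0.052,2],[0.09,-1.67,0,0.105,2],[0.2,-2.5,0,0.157,2],[0.35,-3.33,0,0.209,2],[0.55,-4.14,0,0.262,2],[0.78,-4.94,0,0.314,2],[1.06,-5.73,0,0.367,2],[1.38,-6.51,0,0.419,2],[1.74,-7.26,0,0.471,2],[2.14,-8.0,0,0.524,2],[2.14,-8.0,0,0.524,2],[2.14,-8.0,0,0.524,2]]'
```

```text
time: 19.55
tool_pos: [510.9, -58.6, 42.4]
tcp_rot: [-180.0, 0.0, 62.9]
ft_force: [-1.7, -4.2, -2.5]
finger_gap: 23.6
grip_force: 25.7
```

```bash
python3 -m crank '[[0,0,0,0,3.5],[0,0,0,0,4.5],[0,0,0,0,4.5],[0,0,0,0,4.5],[0,0,-1,0,4.5],[0,0,-4,0,4.5],[0,0,-8,0,4.5],[-5,0,-12,0,4.5],[-10,0,-14,0,4.5],[-15,0,-14,0,4.5],[-18,0,-14,0,4.5],[-18,0,-14,0,4.5],[-18,0,-14,0,4.5]]'
python3 - <<'E'
from h import *
a,_=snapshot("top");cv2.imwrite("pics/top6.png",a[:,:,::-1])
cv2.imwrite("pics/m6.png",cv2.resize(a[150:230,210:317][:,:,::-1],(800,600),interpolation=cv2.INTER_CUBIC))
E
```

```text
time: 20.85
tool_pos: [428.5, -219.0, 183.4]
tcp_rot: [179.9, -0.0, 62.6]
ft_force: [0.6, 0.5, 0.0]
finger_gap: 45.3
grip_force: 0.0
```

View pics/m6.png

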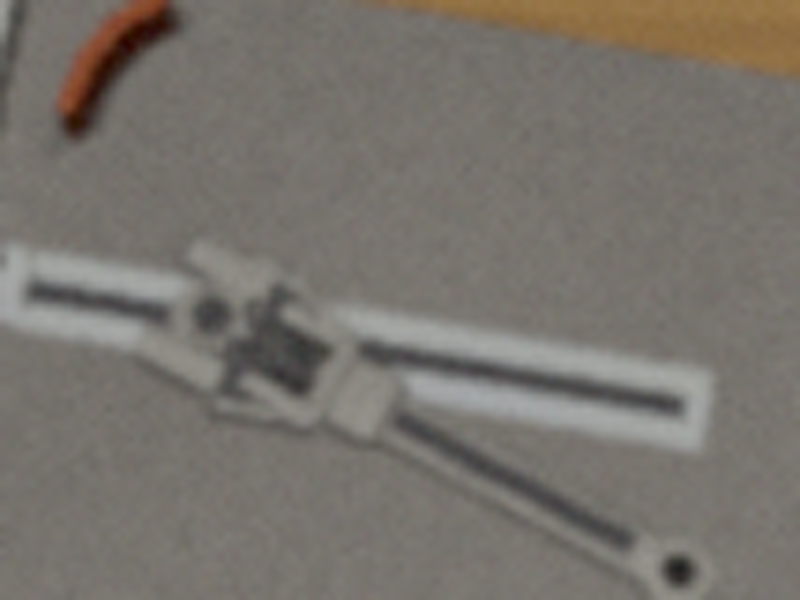

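The stud is at (210,315) and the hole at (680,570), so the wrench has swung about 44°. The jaws are snug on the nut and the sherd is where it was. I'm handing in.

```bash
python3 -c "
from bench import hand_in
print(hand_in())"
```

```text
the job is handed in; nothing more can be done
None
```

I rolled the worm to its stop so the jaws fit the nut, swung the wrench about 44° clockwise, left it lying on the nut, and handed the job in at about 21 s; one caveat is that a few strokes pressed the worm with 13–17 N, above the suggested 6–12 N.

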